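# Trim the ballast on the spring scale

### The arm

A 6-joint arm with a two-finger parallel gripper is mounted at the origin on the work surface. World frame = base frame: x ahead of the robot, y to its left, z up, the work surface at z = 0. Lengths are in m, angles in rad, forces in N, time in s.
With the tool pointing down it reaches from about 0.25 to 0.725 m from the base axis. Payload 4 kg.
Tool frame: the origin (TCP) lies midway between the tips of the shut fingers; the grasp point (between the pads) lies 19 mm behind it; y points along the fingers, x is the direction in which the jaws open and shut, and the axes are right-handed (so a half turn about y gives the same grasp; the last joint's range is limited). The gripper opens to 85 mm and grips with 20 to 120 N. Pads are 22 mm wide; open, the fingers measure 114 mm over their backs; the gripper's body (76 mm by 85 mm) begins 54 mm behind the grasp point. The pads swing forward as they close: fully open they stand 13 mm farther back than shut.
Start: joints at [-1.122, 0.241, 0.005, 1.335, 0, 1.571], TCP at [0.217, -0.45, 0.199] pointing down, gripper open.
Joint ranges: [-2.72, 2.72], [-1.05, 1.87], [-1.09, 1.28], [-1.99, 2.15], [-1.42, 1.44], [-3.14, 3.14]. Speed limits (rad/s): [2.79, 2.79, 3.14, 3.14, 3.14, 3.14].

### API

Orientations are given as a rotation vector (axis times angle).
In Python, from bench import arm gives the robot as it stands. The module is installed in compiled form; this text tells all that it offers.
- The arm moves only by the tool step_arm, never from a script. Its argument "increments" is a list of rows, each a list of 6 numbers: the shift along the tool's x, y, z in mm, then the turn, a rotation vector about the tool's x, y, z in degrees. A call has exactly 5 rows; each row is the pose to reach, as a shift and turn from the pose commanded when the call began, along the tool's axes at that moment; what a row does not reach only later rows make up. A row lasts 1/8 s, in which the tool goes at most 62.5 mm and 10.7 degrees, less where a joint would pass 70% of its speed; a pose out of reach is approached as far as the arm can. A call with a gripper value outside its range is refused whole. "fingers" is the closure, from 0 (fully open) to 1 (shut), set as the call begins (left out, the last holds). The fingers move at their own pace and stop on an object; "grip_force" is the grip in N (left out, the last holds). Time passes only in rows, so rows that repeat a pose let the fingers close, or fill a call up. It gives the time, the measured TCP pose, the force and the opening at its end, in the units of the state.
- arm.read_state(): the state, without advancing time (a new reading comes with each control period).
- arm.read_camera(name): name is "scene" or "top" or "wrist"; returns a dict with "image" (480x640x3 uint8, blue, green, red), "intrinsics" (3x3 intrinsics, pixels), "extrinsics" (4x4, takes a point from world to camera coordinates); the wrist camera has in their place "T_tool_cam" (4x4, takes a point from camera to tool coordinates, whose origin is the TCP and whose axes are the tool frame's). Camera axes: x right, y down, z forward; pixel columns grow to the right and rows downward; lengths in m; the calibration is good to about 2 mm. A picture is of the moment at which its call begins: read the wrist's pose just before it. There is no depth.
- arm.close_job(): hands the job in, once; it reports no verdict.
The state is a dict: "clock": time; "joints": joint angles; "qvel": joint speeds; "effort": joint torques, N m; "ee_pos": TCP position; "ee_rot": TCP orientation; "wrist_force": force on the tool from outside, world axes, zero at the start; "moment": the same for the moment, N m; "opening": opening from 0.0 (shut) to 1.0 (fully open).
Only numpy, scipy, OpenCV 4.12 (cv2) and the standard library are available. Lean on these libraries where they do the work, as an engineer would, in place of code of your own. Each camera call takes 0.05 s, during which the arm holds its last target. There are 200 camera calls.

### The job

Bring the ballast on the scale up to weight: add the steel collars from the mat one at a time, each lowered over the spindle by the gripper until it rests fully home and only then let go (never dropped), until the dial's pointer, with nothing touching the scale, stands in the green zone. The spindle is clamped a little off the centre of the pan, so feel for it lightly: never press a held collar on it, downwards or sideways, with more than about 5 N, and never push the pointer into the red zone. Leave the spare collars and everything else on the bench where they lie.

Things in the scene. Friction and masses are not known exactly. Their poses are not given: they have to be found in the camera images.
- scale_mid (a point): A fixed green spring scale, housing 140 x 140 mm, 60 mm high. This point is the middle of the housing on the bench (z = 0); z is up, x points from the pan towards the dial. The pan is on a soft spring above this point.
- dial_mid (a point): Centre of the scale's round white dial, 112 mm across, about 45 to 75 mm above the bench and 122 mm from the pan's axis; its z axis is the pointer's axis. Zero on the dial points along the scale's x axis, away from the pan.
- pan_mid (a point): Centre of the top of the round aluminium pan, 116 mm across, 4 mm thick. It sinks 1.6 mm for each 100 g or each 1 N of weight or push (24 mm at most). A blue flange with a steel spindle was clamped on the pan by eye: it stands about 6 mm off this centre, in a direction that differs every time and is not measured. Find the spindle by feel or by eye.
- seat (a point): Point on the PAN's axis (not the spindle's) 12 mm above the pan, level with the flange top where the first collar rests; others stack on it, 12 mm each, three at most. The vertical spindle, 15 mm thick, ends 50 mm above; its top 10 mm is a cone narrowing to a 2 mm tip. A collar lowered off-centre meets one side of the cone and is pushed the way it must go to be centred. It gives downwards, not sideways.
- pointer (a joint): The dial's pointer, rad, clockwise from above: 0 is an empty scale, 0.3 rad for each 100 g (or each 1 N) on the pan. At the start it shows the carrier's own weight, 0.05 to 0.7. The green zone runs from 1.29 to 1.86 rad (430 to 620 g); the red overload zone begins at 3.6 rad (1200 g). It settles within half a second.
- mat_mid (a point): A fixed black rubber mat 230 x 230 mm, 3 mm thick, with the collars on it; this point is the middle of its top.
- collar0_mid (a point): One of four alike steel ballast collars: flat ring, 50 mm outside diameter, 18 mm bore, 12 mm high, about 160 g (5 % more or less), lying flat on the rubber mat at the start. This point is its centre, on the bore's axis half-way up; z is the bore's axis.
- collar1_mid (a point): One of four alike steel ballast collars: flat ring, 50 mm outside diameter, 18 mm bore, 12 mm high, about 160 g (5 % more or less), lying flat on the rubber mat at the start. This point is its centre, on the bore's axis half-way up; z is the bore's axis.
- collar2_mid (a point): One of four alike steel ballast collars: flat ring, 50 mm outside diameter, 18 mm bore, 12 mm high, about 160 g (5 % more or less), lying flat on the rubber mat at the start. This point is its centre, on the bore's axis half-way up; z is the bore's axis.
- collar3_mid (a point): One of four alike steel ballast collars: flat ring, 50 mm outside diameter, 18 mm bore, 12 mm high, about 160 g (5 % more or less), lying flat on the rubber mat at the start. This point is its centre, on the bore's axis half-way up; z is the bore's axis.
- pan: The sprung pan with the blue flange and spindle on it; origin on the pan's axis 4 mm below pan_mid.
- big_nut: Bystander: loose steel hexagon nut, 27 mm across, 14 mm high, in the middle of the mat among the collars; origin at its underside.
- bush: Bystander: solid brass plug, 32 mm across, 30 mm high, on the bench nearest the robot; origin at its underside.
- bolt: Bystander: hexagon bolt standing on its head, 24 mm across, 55 mm high, at the back; origin at its underside.
- screwdriver: Bystander: green-handled screwdriver lying on the bench at the left.
- wrench: Bystander: steel wrench lying on the bench at the right.
- jar: Bystander: red plastic cup, 76 mm across, 70 mm high, at the back; origin at its underside.
There are look-alikes about, which are no part of the job. What is shaped like the part that bears collar0_mid but purple or turquoise is not meant. Leave any brown look-alike of the part that bears collar1_mid alone.

How it is judged:
On the way, in this order (a step that is already met when the one before it is completed fails the run):
1. one collar is home on the spindle and let go (((horizontal distance between collar0_mid and seat below 0.01 m and z of collar0_mid in the frame of seat between 0.003 and 0.033 m and angle between collar0_mid's own z axis and vertical below 0.1 rad and contact force between the fingers and collar0 below 0.05 N) or (horizontal distance between collar1_mid and seat below 0.01 m and z of collar1_mid in the frame of seat between 0.003 and 0.033 m and angle between collar1_mid's own z axis and vertical below 0.1 rad and contact force between the fingers and collar1 below 0.05 N) or (horizontal distance between collar2_mid and seat below 0.01 m and z of collar2_mid in the frame of seat between 0.003 and 0.033 m and angle between collar2_mid's own z axis and vertical below 0.1 rad and contact force between the fingers and collar2 below 0.05 N) or (horizontal distance between collar3_mid and seat below 0.01 m and z of collar3_mid in the frame of seat between 0.003 and 0.033 m and angle between collar3_mid's own z axis and vertical below 0.1 rad and contact force between the fingers and collar3 below 0.05 N))), for 0.2 s.
2. a second collar is home on the spindle and let go ((((horizontal distance between collar0_mid and seat below 0.01 m and z of collar0_mid in the frame of seat between 0.003 and 0.033 m and angle between collar0_mid's own z axis and vertical below 0.1 rad and contact force between the fingers and collar0 below 0.05 N) and (horizontal distance between collar1_mid and seat below 0.01 m and z of collar1_mid in the frame of seat between 0.003 and 0.033 m and angle between collar1_mid's own z axis and vertical below 0.1 rad and contact force between the fingers and collar1 below 0.05 N)) or ((horizontal distance between collar0_mid and seat below 0.01 m and z of collar0_mid in the frame of seat between 0.003 and 0.033 m and angle between collar0_mid's own z axis and vertical below 0.1 rad and contact force between the fingers and collar0 below 0.05 N) and (horizontal distance between collar2_mid and seat below 0.01 m and z of collar2_mid in the frame of seat between 0.003 and 0.033 m and angle between collar2_mid's own z axis and vertical below 0.1 rad and contact force between the fingers and collar2 below 0.05 N)) or ((horizontal distance between collar0_mid and seat below 0.01 m and z of collar0_mid in the frame of seat between 0.003 and 0.033 m and angle between collar0_mid's own z axis and vertical below 0.1 rad and contact force between the fingers and collar0 below 0.05 N) and (horizontal distance between collar3_mid and seat below 0.01 m and z of collar3_mid in the frame of seat between 0.003 and 0.033 m and angle between collar3_mid's own z axis and vertical below 0.1 rad and contact force between the fingers and collar3 below 0.05 N)) or ((horizontal distance between collar1_mid and seat below 0.01 m and z of collar1_mid in the frame of seat between 0.003 and 0.033 m and angle between collar1_mid's own z axis and vertical below 0.1 rad and contact force between the fingers and collar1 below 0.05 N) and (horizontal distance between collar2_mid and seat below 0.01 m and z of collar2_mid in the frame of seat between 0.003 and 0.033 m and angle between collar2_mid's own z axis and vertical below 0.1 rad and contact force between the fingers and collar2 below 0.05 N)) or ((horizontal distance between collar1_mid and seat below 0.01 m and z of collar1_mid in the frame of seat between 0.003 and 0.033 m and angle between collar1_mid's own z axis and vertical below 0.1 rad and contact force between the fingers and collar1 below 0.05 N) and (horizontal distance between collar3_mid and seat below 0.01 m and z of collar3_mid in the frame of seat between 0.003 and 0.033 m and angle between collar3_mid's own z axis and vertical below 0.1 rad and contact force between the fingers and collar3 below 0.05 N)) or ((horizontal distance between collar2_mid and seat below 0.01 m and z of collar2_mid in the frame of seat between 0.003 and 0.033 m and angle between collar2_mid's own z axis and vertical below 0.1 rad and contact force between the fingers and collar2 below 0.05 N) and (horizontal distance between collar3_mid and seat below 0.01 m and z of collar3_mid in the frame of seat between 0.003 and 0.033 m and angle between collar3_mid's own z axis and vertical below 0.1 rad and contact force between the fingers and collar3 below 0.05 N)))), for 0.2 s.
At the end, for the whole second after the job is handed in: Pointer still in the green zone (1.29 to 1.86 rad); two or three collars level on the spindle, on the flange or on one another (centre within 10 mm of the pan centre, under 33 mm above the seat), let go; every other collar on the mat within 30 mm of its start ((((horizontal distance between collar0_mid and seat below 0.01 m and z of collar0_mid in the frame of seat between 0.003 and 0.033 m and angle between collar0_mid's own z axis and vertical below 0.1 rad and contact force between the fingers and collar0 below 0.05 N) and (horizontal distance between collar1_mid and seat below 0.01 m and z of collar1_mid in the frame of seat between 0.003 and 0.033 m and angle between collar1_mid's own z axis and vertical below 0.1 rad and contact force between the fingers and collar1 below 0.05 N)) or ((horizontal distance between collar0_mid and seat below 0.01 m and z of collar0_mid in the frame of seat between 0.003 and 0.033 m and angle between collar0_mid's own z axis and vertical below 0.1 rad and contact force between the fingers and collar0 below 0.05 N) and (horizontal distance between collar2_mid and seat below 0.01 m and z of collar2_mid in the frame of seat between 0.003 and 0.033 m and angle between collar2_mid's own z axis and vertical below 0.1 rad and contact force between the fingers and collar2 below 0.05 N)) or ((horizontal distance between collar0_mid and seat below 0.01 m and z of collar0_mid in the frame of seat between 0.003 and 0.033 m and angle between collar0_mid's own z axis and vertical below 0.1 rad and contact force between the fingers and collar0 below 0.05 N) and (horizontal distance between collar3_mid and seat below 0.01 m and z of collar3_mid in the frame of seat between 0.003 and 0.033 m and angle between collar3_mid's own z axis and vertical below 0.1 rad and contact force between the fingers and collar3 below 0.05 N)) or ((horizontal distance between collar1_mid and seat below 0.01 m and z of collar1_mid in the frame of seat between 0.003 and 0.033 m and angle between collar1_mid's own z axis and vertical below 0.1 rad and contact force between the fingers and collar1 below 0.05 N) and (horizontal distance between collar2_mid and seat below 0.01 m and z of collar2_mid in the frame of seat between 0.003 and 0.033 m and angle between collar2_mid's own z axis and vertical below 0.1 rad and contact force between the fingers and collar2 below 0.05 N)) or ((horizontal distance between collar1_mid and seat below 0.01 m and z of collar1_mid in the frame of seat between 0.003 and 0.033 m and angle between collar1_mid's own z axis and vertical below 0.1 rad and contact force between the fingers and collar1 below 0.05 N) and (horizontal distance between collar3_mid and seat below 0.01 m and z of collar3_mid in the frame of seat between 0.003 and 0.033 m and angle between collar3_mid's own z axis and vertical below 0.1 rad and contact force between the fingers and collar3 below 0.05 N)) or ((horizontal distance between collar2_mid and seat below 0.01 m and z of collar2_mid in the frame of seat between 0.003 and 0.033 m and angle between collar2_mid's own z axis and vertical below 0.1 rad and contact force between the fingers and collar2 below 0.05 N) and (horizontal distance between collar3_mid and seat below 0.01 m and z of collar3_mid in the frame of seat between 0.003 and 0.033 m and angle between collar3_mid's own z axis and vertical below 0.1 rad and contact force between the fingers and collar3 below 0.05 N))) and value of joint pointer between 1.29 and 1.86 rad and velocity of joint pointer between -0.2 and 0.2 rad/s and ((horizontal distance between collar0_mid and seat below 0.01 m and z of collar0_mid in the frame of seat between 0.003 and 0.033 m and angle between collar0_mid's own z axis and vertical below 0.1 rad and contact force between the fingers and collar0 below 0.05 N) or (distance of collar0_mid from where it was at the start of the episode below 0.03 m and height (world z) of collar0_mid below 0.02 m)) and ((horizontal distance between collar1_mid and seat below 0.01 m and z of collar1_mid in the frame of seat between 0.003 and 0.033 m and angle between collar1_mid's own z axis and vertical below 0.1 rad and contact force between the fingers and collar1 below 0.05 N) or (distance of collar1_mid from where it was at the start of the episode below 0.03 m and height (world z) of collar1_mid below 0.02 m)) and ((horizontal distance between collar2_mid and seat below 0.01 m and z of collar2_mid in the frame of seat between 0.003 and 0.033 m and angle between collar2_mid's own z axis and vertical below 0.1 rad and contact force between the fingers and collar2 below 0.05 N) or (distance of collar2_mid from where it was at the start of the episode below 0.03 m and height (world z) of collar2_mid below 0.02 m)) and ((horizontal distance between collar3_mid and seat below 0.01 m and z of collar3_mid in the frame of seat between 0.003 and 0.033 m and angle between collar3_mid's own z axis and vertical below 0.1 rad and contact force between the fingers and collar3 below 0.05 N) or (distance of collar3_mid from where it was at the start of the episode below 0.03 m and height (world z) of collar3_mid below 0.02 m)) and linear speed of each of collar0, collar1, collar2, collar3 below 0.02 m/s); the robot touches nothing.
It fails at once if the pointer reaches the red zone (3.6 rad, 1200 g) (value of joint pointer above 3.6 rad).
It fails at once if a held collar is pressed on the spindle or its flange, downwards or sideways, with over 8 N ((contact force between collar0 and pan above 8 N and contact force between the fingers and collar0 above 0.5 N) or (contact force between collar1 and pan above 8 N and contact force between the fingers and collar1 above 0.5 N) or (contact force between collar2 and pan above 8 N and contact force between the fingers and collar2 above 0.5 N) or (contact force between collar3 and pan above 8 N and contact force between the fingers and collar3 above 0.5 N)).
It fails at once if a collar is dropped (faster than 0.3 m/s with no finger on it) ((linear speed of collar0 above 0.3 m/s and contact force between the fingers and collar0 below 0.02 N) or (linear speed of collar1 above 0.3 m/s and contact force between the fingers and collar1 below 0.02 N) or (linear speed of collar2 above 0.3 m/s and contact force between the fingers and collar2 below 0.02 N) or (linear speed of collar3 above 0.3 m/s and contact force between the fingers and collar3 below 0.02 N)).
It fails at once if a bystander is moved by more than 20 mm (distance of any of big_nut, bush, bolt, screwdriver, wrench, jar from where it was at the start of the episode above 0.02 m).
It also fails if it takes over 72 s, if anything falls off the work surface, if the arm or the gripper's body presses on something with over 40 N, if the wrist force passes 120 N, or if a joint passes its speed limit or range.

## Working session

There is one attempt and no reset: what is moved stays moved. The work goes in short steps, Python scripts to look and compute and a tool call to move; the robot and the scene stay as the last step left them, time stands still between calls to the robot, and variables do not carry over. Pictures are saved under pics/ and viewed, about 8 in all and at most 12, crops included, and the job is handed in when it is done.

Besides the shell and the picture viewer there is one more tool, called after ">>>" by a JSON object that holds its "fn" and its "kwargs", one argument or row to a line. step_arm: Moves the arm, as the interface text tells. Its arguments: {"type":"object","properties":{"increments":{"type":"array"},"fingers":{"type":"number"},"grip_force":{"type":"number"}},"required":["increments"]}

```bash
mkdir -p pics
cat > h.py <<'E'
import numpy as np, cv2
from scipy.spatial.transform import Rotation as R
from bench import arm
def cam(n):
    s=arm.read_state(); c=arm.read_camera(n); K=np.array(c["intrinsics"])
    if n=="wrist":
        T=np.eye(4); T[:3,:3]=R.from_rotvec(s["ee_rot"]).as_matrix(); T[:3,3]=s["ee_pos"]
        T=T@np.array(c["T_tool_cam"])
    else: T=np.linalg.inv(np.array(c["extrinsics"]))
    return c["image"],K,T
def ray(K,T,u,v,z):
    d=T[:3,:3]@np.linalg.inv(K)@np.array([u,v,1.]); o=T[:3,3]
    return o+d*(z-o[2])/d[2]
def proj(K,T,p):
    q=np.linalg.inv(T)@np.append(p,1); q=K@q[:3]; return q[:2]/q[2]
E
python3 - <<'E'
from h import *
for n in("top","scene"):
    i,K,T=cam(n); cv2.imwrite(f"pics/{n}0.png",i); np.savez(f"{n}.npz",K=K,T=T); print(n,K.tolist(),T.round(3).tolist())
s=arm.read_state(); print({k:np.round(v,3).tolist() for k,v in s.items()}, R.from_rotvec(s["ee_rot"]).as_matrix().round(2))
E
```

```text
top [[623.3869533191549, 0.0, 315.3279004006557], [0.0, 623.3869533191549, 239.92039356476945], [0.0, 0.0, 1.0]] [[-0.002, -0.986, 0.168, 0.307], [-1.0, 0.003, 0.0, -0.006], [-0.001, -0.168, -0.986, 1.407], [0.0, 0.0, 0.0, 1.0]]
scene [[526.7147110627488, 0.0, 331.3564533028556], [0.0, 526.7147110627488, 238.31459941511096], [0.0, 0.0, 1.0]] [[-0.667, 0.498, -0.555, 1.358], [0.745, 0.459, -0.484, 0.708], [0.013, -0.736, -0.677, 1.085], [0.0, 0.0, 0.0, 1.0]]
{'clock': 0.1, 'joints': [-1.122, 0.241, 0.004, 1.335, -0.0, 1.571], 'qvel': [0.001, -0.003, 0.004, -0.001, -0.001, 0.001], 'effort': [0.0, -37.314, 25.301, 0.011, 0.0, 0.0], 'ee_pos': [0.217, -0.45, 0.198], 'ee_rot': [-1.388, 0.874, -0.871], 'wrist_force': [-0.228, -0.145, -0.087], 'moment': [-0.044, 0.034, -0.026], 'opening': 0.998} [[ 0.43 -0.    0.9 ]
 [-0.9   0.    0.43]
 [-0.   -1.   -0.  ]]
```

View pics/top0.png

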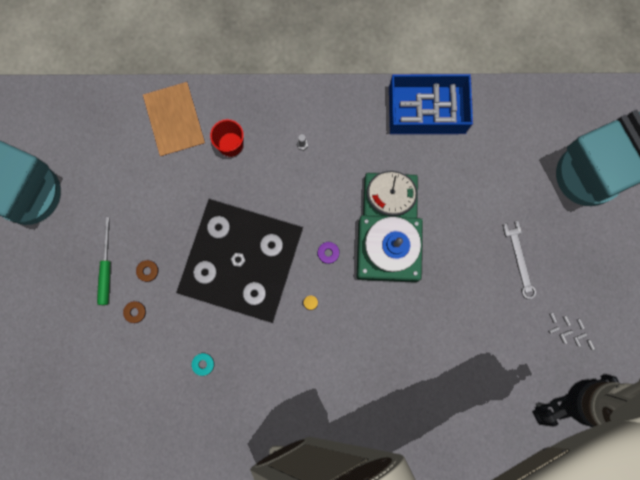

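View pics/scene0.png

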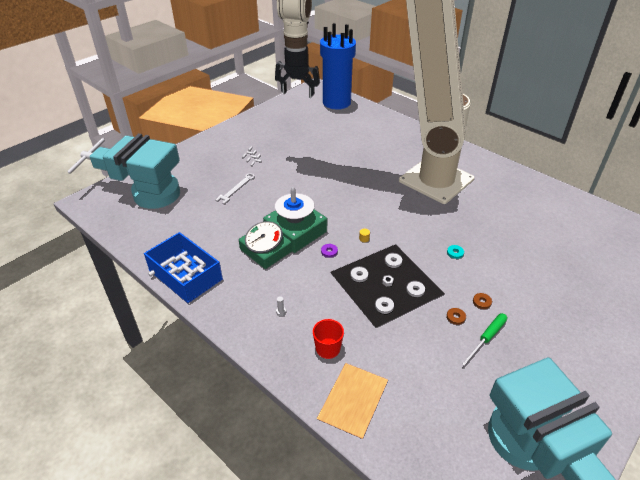

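Top view: the grey collars on the mat are at (218,227), (271,245), (204,272) and (254,293), with the nut at (238,260). These could be mistaken for collars: purple ring (328,252), turquoise ring (202,364), brown rings (147,271) and (134,312), and the brass plug (311,302). I choose only the four grey-white rings on the black mat. The pan is at (393,243) and the dial at (391,191).

Run:
```python
from h import *
im=cv2.imread("pics/top0.png"); d=np.load("top.npz"); K,T=d["K"],d["T"]
s=cv2.imread("pics/scene0.png"); e=np.load("scene.npz"); K2,T2=e["K"],e["T"]
hsv=cv2.cvtColor(im,cv2.COLOR_BGR2HSV)
roi=im[195:325,175:305]; m=((roi.min(2)>120)*255).astype(np.uint8)
for c in cv2.findContours(m,cv2.RETR_EXTERNAL,cv2.CHAIN_APPROX_NONE)[0]:
    if cv2.contourArea(c)>60:
        (u,v),r=cv2.minEnclosingCircle(c); u+=175;v+=195
        print("ring",round(u),round(v),round(r,1),ray(K,T,u,v,.012).round(4))
# scale green housing
g=cv2.inRange(hsv[150:300,340:440],(60,80,30),(90,255,160))
c=max(cv2.findContours(cv2.morphologyEx(g,cv2.MORPH_CLOSE,np.ones((25,25))),0,2)[0],key=cv2.contourArea)
print("house rect",cv2.minAreaRect(c+np.array([[340,150]])))
# two-view blue flange & white pan/dial
def blob(i,box,f):
    x0,y0,x1,y1=box; m=(f(i[y0:y1,x0:x1])*255).astype(np.uint8)
    m=cv2.morphologyEx(m,cv2.MORPH_CLOSE,np.ones((15,15)))
    c=max(cv2.findContours(m,0,2)[0],key=cv2.contourArea); (u,v),ax,a=cv2.fitEllipse(cv2.convexHull(c)); return u+x0,v+y0,ax
def tri(a,b):
    P=[k@np.linalg.inv(t)[:3] for k,t in((K,T),(K2,T2))]
    X=cv2.triangulatePoints(P[0],P[1],np.array(a[:2]),np.array(b[:2])); return (X[:3]/X[3]).ravel()
white=lambda r:(r.min(2)>170); blue=lambda r:(r[...,0]>r[...,2].astype(int)+80)
for n,b1,b2,f in(("pan",(355,212,425,276),(270,185,320,225),white),("dial",(365,170,418,216),(240,215,288,252),white),("flange",(370,220,415,270),(275,190,320,220),blue)):
    a,b=blob(im,b1,f),blob(s,b2,f); print(n,np.round(a[:2],1),a[2],np.round(b[:2],1),b[2],tri(a,b).round(4))
cv2.imwrite("pics/c1.png",np.hstack([cv2.resize(im[160:290,345:445],(400,520),interpolation=2),cv2.resize(s[180:280,230:330],(400,400),interpolation=2).copy() if 0 else cv2.resize(im[195:325,175:305],(400,520),interpolation=2)]))
```

```text
ring 254 293 10.9 [0.4233 0.1319 0.012 ]
ring 204 272 10.7 [0.4711 0.244  0.012 ]
ring 238 259 6.4 [0.5   0.17  0.012]
ring 271 245 10.6 [0.5331 0.095  0.012 ]
ring 218 227 10.6 [0.575  0.2159 0.012 ]
house rect ((390.2677917480469, 226.73336791992188), (63.65182876586914, 106.21273803710938), 1.9749338626861572)
pan [395.7 246.1] (59.52717208862305, 71.06216430664062) [290.6 201.8] (48.77881622314453, 67.82770538330078) [ 0.5169 -0.1792  0.1074]
dial [391.6 192.1] (48.13235855102539, 54.687217712402344) [261.1 229.6] (50.87129211425781, 60.056941986083984) [ 0.641  -0.1764  0.0798]
flange [398.9 244.2] (26.391521453857422, 34.60108184814453) [293.1 200.1] (20.265439987182617, 21.013864517211914) [ 0.5161 -0.1805  0.1145]
```

View pics/c1.png

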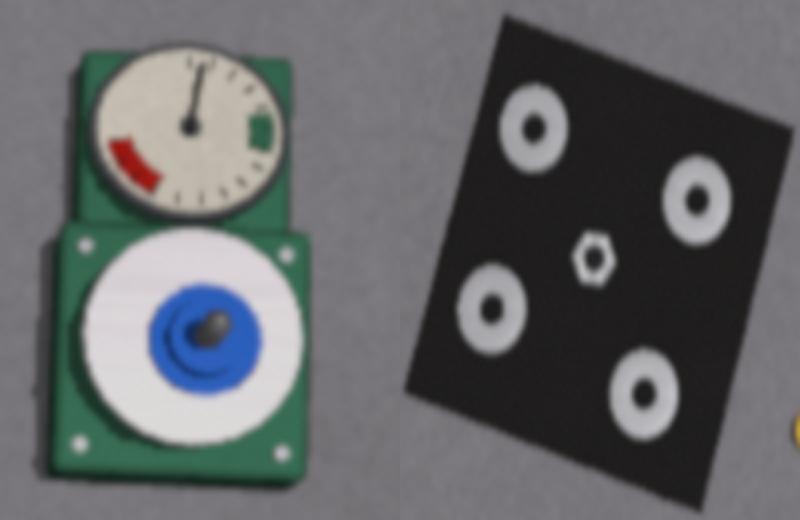

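The crop confirms four plain grey rings around the nut on the mat. The pointer reads about 0.2 rad, so three collars are likely needed. I'll move over the nearest collar, (0.423, 0.132), keeping the jaw yaw so the jaws sit tangential to the nut.

>>> {"fn": "step_arm", "kwargs": {
  "increments": [
    [-43,5,43,0,0,0],
    [-86,10,86,0,0,0],
    [-130,15,130,0,0,0],
    [-174,20,174,0,0,0],
    [-217,25,219,0,0,0]
  ],
  "fingers": 0,
  "grip_force": 40
}}

```text
clock: 0.72
ee_pos: [0.3202, -0.1581, 0.1739]
ee_rot: [-1.388, 0.873, -0.874]
wrist_force: [1.8, -0.2, 0.1]
opening: 1.007
```

>>> {"fn": "step_arm", "kwargs": {
  "increments": [
    [-43,5,43,0,0,0],
    [-86,10,86,0,0,0],
    [-130,15,130,0,0,0],
    [-174,20,174,0,0,0],
    [-217,25,219,0,0,0]
  ]
}}

```text
clock: 1.35
ee_pos: [0.4234, 0.1326, 0.1489]
ee_rot: [-1.389, 0.872, -0.872]
wrist_force: [0.7, -0.9, 0.8]
opening: 0.998
```

```bash
cat >> h.py <<'E'
def rings(i,K,T,z,near=None):
    out=[]; g=cv2.cvtColor(i,cv2.COLOR_BGR2GRAY)
    m=((g>110)*255).astype(np.uint8)
    cs,h=cv2.findContours(m,cv2.RETR_CCOMP,cv2.CHAIN_APPROX_NONE)
    for k,c in enumerate(cs):
        if len(c)>40 and h[0][k][3]<0:
            (u,v),ax,a=cv2.fitEllipse(cv2.convexHull(c)); out.append((u,v,ax,ray(K,T,u,v,z)))
    return out
E
python3 - <<'E'
from h import *
i,K,T=cam("wrist"); cv2.imwrite("pics/w1.png",i); s=arm.read_state()
print(s["clock"],np.round(s["ee_pos"],4),np.round(s["joints"],2),np.round(s["wrist_force"],2),K[0],T.round(3).tolist())
for r in rings(i,K,T,.015): print(np.round(r[:2],0),np.round(r[2],0),r[3].round(4))
E
```

```text
1.4 [0.4261 0.1396 0.1482] [ 0.31  0.17 -0.22  1.18  0.    3.  ] [4.67 6.04 1.18] [414.56790862   0.         313.89975079] [[0.434, -0.854, -0.285, 0.496], [-0.901, -0.412, -0.138, 0.168], [0.0, 0.317, -0.949, 0.324], [0.0, 0.0, 0.0, 1.0]]
[503. 363.] [17. 77.] [ 0.3725 -0.0748  0.015 ]
[125. 363.] [17. 77.] [0.2294 0.2222 0.015 ]
[558. 193.] [12. 22.] [ 0.5171 -0.0276  0.015 ]
[315. 210.] [61. 63.] [0.4256 0.1325 0.015 ]
[547. 192.] [26. 46.] [ 0.5147 -0.0196  0.015 ]
[315.  93.] [41. 45.] [0.5015 0.1698 0.015 ]
[431.  96.] [68. 75.] [0.5352 0.0953 0.015 ]
[201.  81.] [69. 75.] [0.4741 0.2448 0.015 ]
[515. 240.] [418. 628.] [ 0.4716 -0.0193  0.015 ]
[ 63. 196.] [251. 460.] [0.3522 0.3104 0.015 ]
```

View pics/w1.png

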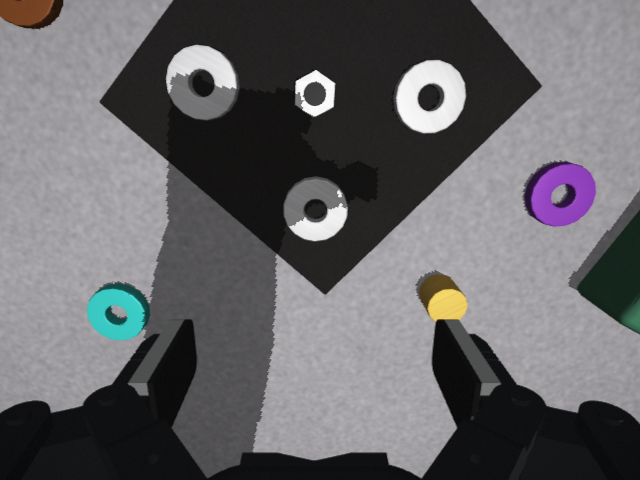

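The wrist view shows collar A at (315,209), i.e. about (0.4256, 0.1325), nearly below the gripper and with nothing near the fingers. I'll descend and grip it.

>>> {"fn": "step_arm", "kwargs": {
  "increments": [
    [0,25,2,0,0,0],
    [0,60,2,0,0,0],
    [0,95,2,0,0,0],
    [0,118,2,0,0,0],
    [0,127,2,0,0,0]
  ]
}}

```text
clock: 2.02
ee_pos: [0.4235, 0.1308, 0.0206]
ee_rot: [-1.392, 0.875, -0.871]
wrist_force: [-0.3, -0.1, -0.6]
opening: 1.002
```

>>> {"fn": "step_arm", "kwargs": {
  "increments": [
    [0,8,0,0,0,0],
    [0,14,0,0,0,0],
    [0,18,0,0,0,0],
    [0,20,0,0,0,0],
    [0,20,0,0,0,0]
  ]
}}

```text
clock: 2.65
ee_pos: [0.4252, 0.1315, 0.0023]
ee_rot: [-1.389, 0.872, -0.873]
wrist_force: [0.4, 0.0, -0.3]
opening: 1.001
```

>>> {"fn": "step_arm", "kwargs": {
  "increments": [
    [0,0,0,0,0,0],
    [0,0,0,0,0,0],
    [0,0,0,0,0,0],
    [0,0,0,0,0,0],
    [0,0,0,0,0,0]
  ],
  "fingers": 1,
  "grip_force": 40
}}

```text
clock: 3.28
ee_pos: [0.4251, 0.1314, 0.0022]
ee_rot: [-1.389, 0.873, -0.873]
wrist_force: [0.8, -0.1, 0.1]
opening: 0.003
```

>>> {"fn": "step_arm", "kwargs": {
  "increments": [
    [0,0,0,0,0,0],
    [0,0,0,0,0,0],
    [0,0,0,0,0,0],
    [0,0,0,0,0,0],
    [0,0,0,0,0,0]
  ]
}}

```text
clock: 3.9
ee_pos: [0.425, 0.1314, 0.0022]
ee_rot: [-1.389, 0.873, -0.873]
wrist_force: [0.1, 0.2, 0.2]
opening: -0.003
```

The fingers shut fully without holding the collar, so I'll look.

Run:
```python
from h import *
i,K,T=cam("wrist"); s=arm.read_state(); print(proj(K,T,np.array(s["ee_pos"])),s["clock"],np.round(s["ee_pos"],4),s["opening"],s["wrist_force"])
cv2.imwrite("pics/w2.png",i)
```

```text
[314.08081059 285.77494867] 3.95 [0.425  0.1315 0.0022] -0.0017804034016781118 [-0.14389468 -0.2127831  -0.08060546]
```

View pics/w2.png

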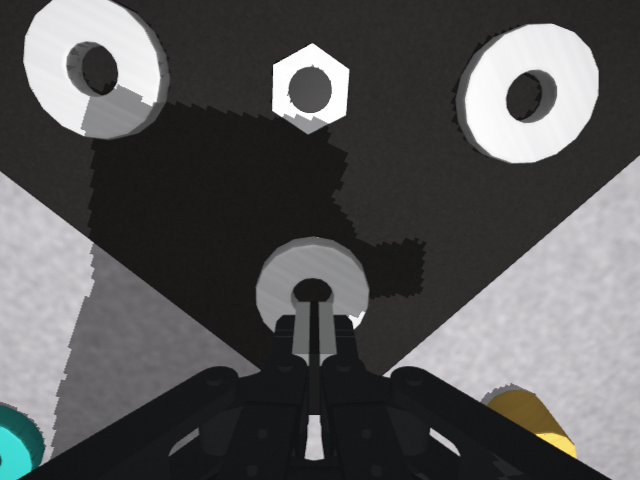

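Collar A is still lying at (312,290) and the shut fingertips appear above it at (314,303). I'll work out the real tip height.

Run:
```python
from h import *
i,K,T=cam("wrist"); s=arm.read_state(); p=np.array(s["ee_pos"])
for z in (0,.005,.01,.015,.02,.025): print(z,proj(K,T,[p[0],p[1],z]).round(0))
# fingertip front edge: pad width 22 -> 11 mm ahead along tool z
f=np.array([.9,.43,0])*.011
for z in (.0,.01,.015,.02,.025): print("front",z,proj(K,T,np.array([p[0],p[1],z])+f).round(0))
print("ring centre",ray(K,T,312,291,.015).round(4),"left/right/far",[ray(K,T,u,v,.015).round(4) for u,v in((257,291),(369,291),(312,237))])
```

```text
0 [314. 284.]
0.005 [314. 288.]
0.01 [314. 293.]
0.015 [314. 298.]
0.02 [314. 304.]
0.025 [314. 309.]
front 0.0 [314. 262.]
front 0.01 [314. 270.]
front 0.015 [314. 275.]
front 0.02 [314. 280.]
front 0.025 [314. 285.]
ring centre [0.4277 0.1338 0.015 ] left/right/far [array([0.4174, 0.1552, 0.015 ]), array([0.4384, 0.1117, 0.015 ]), array([0.4499, 0.1444, 0.015 ])]
```

Both wrist pictures put the real fingertips about 35 mm above the stated TCP. I'll settle it with a light touch of the shut fingers on the collar top (z = 15 mm), going down gently.

>>> {"fn": "step_arm", "kwargs": {
  "increments": [
    [0,2,0,0,0,0],
    [0,4,0,0,0,0],
    [0,6,0,0,0,0],
    [0,7,0,0,0,0],
    [0,8,0,0,0,0]
  ]
}}

```text
clock: 4.62
ee_pos: [0.4251, 0.1314, -0.0059]
ee_rot: [-1.389, 0.873, -0.873]
wrist_force: [0.2, -0.2, 0.2]
opening: -0.0
```

>>> {"fn": "step_arm", "kwargs": {
  "increments": [
    [0,1,0,0,0,0],
    [0,2,0,0,0,0],
    [0,3,0,0,0,0],
    [0,4,0,0,0,0],
    [0,4,0,0,0,0]
  ]
}}

```text
clock: 5.25
ee_pos: [0.425, 0.1314, -0.0099]
ee_rot: [-1.389, 0.873, -0.872]
wrist_force: [-0.3, 0.7, 0.7]
opening: 0.002
```

>>> {"fn": "step_arm", "kwargs": {
  "increments": [
    [0,1,0,0,0,0],
    [0,2,0,0,0,0],
    [0,3,0,0,0,0],
    [0,4,0,0,0,0],
    [0,4,0,0,0,0]
  ]
}}

```text
clock: 5.88
ee_pos: [0.4249, 0.1314, -0.0139]
ee_rot: [-1.389, 0.873, -0.872]
wrist_force: [-0.2, 0.4, 0.7]
opening: -0.002
```

>>> {"fn": "step_arm", "kwargs": {
  "increments": [
    [0,1,0,0,0,0],
    [0,2,0,0,0,0],
    [0,2.5,0,0,0,0],
    [0,3,0,0,0,0],
    [0,3,0,0,0,0]
  ]
}}

```text
clock: 6.5
ee_pos: [0.425, 0.1314, -0.0168]
ee_rot: [-1.389, 0.873, -0.873]
wrist_force: [-0.0, -0.6, -0.4]
opening: 0.003
```

>>> {"fn": "step_arm", "kwargs": {
  "increments": [
    [0,0.5,0,0,0,0],
    [0,1,0,0,0,0],
    [0,1.5,0,0,0,0],
    [0,2,0,0,0,0],
    [0,2,0,0,0,0]
  ]
}}

```text
clock: 7.12
ee_pos: [0.4253, 0.1315, -0.0176]
ee_rot: [-1.388, 0.872, -0.873]
wrist_force: [-3.6, -0.3, 12.1]
opening: 0.003
```

>>> {"fn": "step_arm", "kwargs": {
  "increments": [
    [0,0.5,0,0,0,0],
    [0,1,0,0,0,0],
    [0,1.5,0,0,0,0],
    [0,2,0,0,0,0],
    [0,2,0,0,0,0]
  ]
}}

```text
clock: 7.75
ee_pos: [0.4255, 0.1315, -0.0181]
ee_rot: [-1.387, 0.871, -0.874]
wrist_force: [-7.7, -2.3, 26.3]
opening: 0.002
```

Contact is at TCP z = -17.3 mm, so the shut tips really lie about 32 mm behind the stated TCP. I'll back off, open, go lower and grip again.

>>> {"fn": "step_arm", "kwargs": {
  "increments": [
    [0,-8,0,0,0,0],
    [0,-16,0,0,0,0],
    [0,-20,1,0,0,0],
    [0,-20,2,0,0,0],
    [0,-20,2,0,0,0]
  ],
  "fingers": 0
}}

```text
clock: 8.38
ee_pos: [0.4268, 0.1323, -0.0011]
ee_rot: [-1.389, 0.873, -0.872]
wrist_force: [0.3, -0.0, -0.1]
opening: 0.998
```

>>> {"fn": "step_arm", "kwargs": {
  "increments": [
    [0,5,0,0,0,0],
    [0,14,0,0,0,0],
    [0,22,0,0,0,0],
    [0,28,0,0,0,0],
    [0,30,0,0,0,0]
  ]
}}

```text
clock: 9.0
ee_pos: [0.4264, 0.1322, -0.0314]
ee_rot: [-1.39, 0.873, -0.872]
wrist_force: [-0.5, -0.2, 0.3]
opening: 0.999
```

>>> {"fn": "step_arm", "kwargs": {
  "increments": [
    [0,0,0,0,0,0],
    [0,0,0,0,0,0],
    [0,0,0,0,0,0],
    [0,0,0,0,0,0],
    [0,0,0,0,0,0]
  ],
  "fingers": 1
}}

```text
clock: 9.62
ee_pos: [0.4272, 0.1325, -0.0301]
ee_rot: [-1.388, 0.872, -0.873]
wrist_force: [-0.2, -0.6, 6.0]
opening: 0.562
```

Collar A is gripped (opening 0.56). I'll lift it and carry it towards the scale, stopping short so the wrist camera sees the spindle.

>>> {"fn": "step_arm", "kwargs": {
  "increments": [
    [0,-5,0,0,0,0],
    [0,-20,0,0,0,0],
    [0,-50,0,0,0,0],
    [0,-90,0,0,0,0],
    [30,-130,-10,0,0,0]
  ],
  "grip_force": 60
}}

```text
clock: 10.25
ee_pos: [0.4306, 0.1017, 0.1002]
ee_rot: [-1.39, 0.87, -0.87]
wrist_force: [1.4, -0.7, -0.7]
opening: 0.556
```

>>> {"fn": "step_arm", "kwargs": {
  "increments": [
    [45,-25,-15,0,0,0],
    [95,-50,-30,0,0,0],
    [145,-65,-46,0,0,0],
    [195,-70,-63,0,0,0],
    [235,-70,-77,0,0,0]
  ]
}}

```text
clock: 10.88
ee_pos: [0.4636, -0.1464, 0.1697]
ee_rot: [-1.388, 0.873, -0.875]
wrist_force: [0.6, 0.0, -2.1]
opening: 0.551
```

>>> {"fn": "step_arm", "kwargs": {
  "increments": [
    [25,0,-8,0,0,0],
    [42,0,-13,0,0,0],
    [52,0,-16,0,0,0],
    [55,0,-17,0,0,0],
    [55,0,-17,0,0,0]
  ]
}}

```text
clock: 11.5
ee_pos: [0.472, -0.2005, 0.1692]
ee_rot: [-1.389, 0.872, -0.872]
wrist_force: [-0.2, 0.2, -1.8]
opening: 0.552
```

Run:
```python
from h import *
i,K,T=cam("wrist"); s=arm.read_state(); print(s["clock"],np.round(s["ee_pos"],4),s["opening"],np.round(s["wrist_force"],2),np.round(s["joints"],2))
cv2.imwrite("pics/v1.png",i); np.savez("v1.npz",K=K,T=T)
```

```text
11.55 [ 0.472  -0.2003  0.1692] 0.5466560262289695 [ 0.41  0.3  -2.1 ] [-0.4   0.28 -0.02  1.27  0.    2.29]
```

View pics/v1.png

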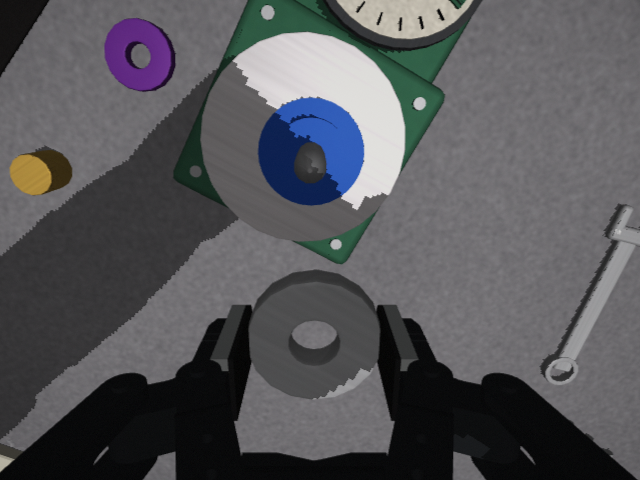

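View v1 shows the collar held level at (315,335), the pan centre near (303,137), the blue flange near (311,150), and the spindle's dark head near (311,165). I'll compute the spindle axis from the flange and head.

Run:
```python
from h import *
i=cv2.imread("pics/v1.png"); d=np.load("v1.npz"); K,T=d["K"],d["T"]
b,g,r=[i[...,k].astype(int) for k in range(3)]
blue=((b>r+50)&(b>g+30)).astype(np.uint8)
c=max(cv2.findContours(blue,0,1)[0],key=cv2.contourArea); fl=cv2.fitEllipse(cv2.convexHull(c)); print("flange",np.round(fl[0],1),np.round(fl[1],1))
x,y,w,h=cv2.boundingRect(c); hole=np.zeros_like(blue); cv2.fillConvexPoly(hole,cv2.convexHull(c),1)
sp=((hole==1)&(abs(b-r)<25)).astype(np.uint8); sp=cv2.morphologyEx(sp,cv2.MORPH_OPEN,np.ones((5,5)))
c=max(cv2.findContours(sp,0,1)[0],key=cv2.contourArea); print("spindle bbox",cv2.boundingRect(c))
green=((g>r+15)&(g>b+5)).astype(np.uint8)
# pan edge: radial scan from centre to first green/other edge
notpan=green.copy(); pts=[]
for a in np.radians(np.arange(0,360,3)):
    for R_ in range(80,125):
        u=int(round(303+R_*np.cos(a)));v=int(round(137+R_*np.sin(a)))
        if notpan[v,u]: pts.append((u,v)); break
pn=cv2.fitEllipse(np.array(pts,np.float32)); print("pan",len(pts),np.round(pn[0],1),np.round(pn[1],1))
for z in(.100,.105,.110):
    P=ray(K,T,*pn[0],z); print(z,"pan",P.round(4),"diam",np.linalg.norm(ray(K,T,pn[0][0]-pn[1][0]/2,pn[0][1],z)-ray(K,T,pn[0][0]+pn[1][0]/2,pn[0][1],z)).round(4),"flange@+12",ray(K,T,*fl[0],z+.012).round(4),"flange@+0",ray(K,T,*fl[0],z).round(4))
x,y,w,h=cv2.boundingRect(c)
for z in(.15,.155,.16):
    print("shoulder",z,ray(K,T,x+w/2,y+h-w/2,z).round(4),"dia",w/K[0,0]*(T[2,3]-z)/.949)
t=np.load("top.npz"); print("top tip ray",[ray(t["K"],t["T"],400,240.5,z).round(4) for z in(.157,.167)])
# held collar: bore ellipse at top face
s=arm.read_state(); zt=s["ee_pos"][2]+.033+.012
print("bore",ray(K,T,314,336,zt).round(4),"tcp",np.round(s["ee_pos"],4))
```

```text
flange [310.9 150.9] [105.4 107.5]
spindle bbox (294, 143, 32, 40)
pan 93 [302.3 136.2] [206.2 210.7]
0.1 pan [ 0.5249 -0.1673  0.1   ] diam 0.1184 flange@+12 [ 0.5208 -0.1749  0.112 ] flange@+0 [ 0.5196 -0.1754  0.1   ]
0.105 pan [ 0.5253 -0.1673  0.105 ] diam 0.116 flange@+12 [ 0.5213 -0.1746  0.117 ] flange@+0 [ 0.5201 -0.1751  0.105 ]
0.11 pan [ 0.5257 -0.1672  0.11  ] diam 0.1136 flange@+12 [ 0.5219 -0.1744  0.122 ] flange@+0 [ 0.5206 -0.1749  0.11  ]
shoulder 0.15 [ 0.5179 -0.1761  0.15  ] dia 0.015830509480739913
shoulder 0.155 [ 0.5186 -0.1758  0.155 ] dia 0.015423824541417334
shoulder 0.16 [ 0.5193 -0.1756  0.16  ] dia 0.015017139602094755
top tip ray [array([ 0.5174, -0.1777,  0.157 ]), array([ 0.5157, -0.1764,  0.167 ])]
bore [ 0.4729 -0.2     0.2142] tcp [ 0.472  -0.2003  0.1692]
```

Spindle axis ≈ (0.519, -0.176), tip z ≈ 0.167, seat ≈ 0.117, so the first collar should be home near TCP z 0.084. Next I'll go above the spindle and lower gently.

>>> {"fn": "step_arm", "kwargs": {
  "increments": [
    [0,0,12,0,0,0],
    [-1,0,30,0,0,0],
    [-1.5,8,45,0,0,0],
    [-1.5,18,51,0,0,0],
    [-1.5,24,52,0,0,0]
  ]
}}

```text
clock: 12.18
ee_pos: [0.5179, -0.1765, 0.1436]
ee_rot: [-1.39, 0.874, -0.87]
wrist_force: [-0.1, 0.1, -1.5]
opening: 0.55
```

>>> {"fn": "step_arm", "kwargs": {
  "increments": [
    [0,2,0,0,0,0],
    [0,5,0,0,0,0],
    [0,8,0,0,0,0],
    [0,10,0,0,0,0],
    [0,10,0,0,0,0]
  ]
}}

```text
clock: 12.8
ee_pos: [0.5181, -0.1773, 0.1352]
ee_rot: [-1.389, 0.873, -0.873]
wrist_force: [-0.3, 0.4, -2.0]
opening: 0.547
```

>>> {"fn": "step_arm", "kwargs": {
  "increments": [
    [0,1,0,0,0,0],
    [0,2,0,0,0,0],
    [0,3,0,0,0,0],
    [0,4,0,0,0,0],
    [0,4,0,0,0,0]
  ]
}}

```text
clock: 13.42
ee_pos: [0.5181, -0.1772, 0.1311]
ee_rot: [-1.389, 0.873, -0.872]
wrist_force: [-0.8, 0.2, -2.0]
opening: 0.55
```

>>> {"fn": "step_arm", "kwargs": {
  "increments": [
    [-0.8,0,0.4,0,0,0],
    [-0.8,1,0.4,0,0,0],
    [-0.8,2,0.4,0,0,0],
    [-0.8,3,0.4,0,0,0],
    [-0.8,3,0.4,0,0,0]
  ]
}}

```text
clock: 14.05
ee_pos: [0.5181, -0.1763, 0.1281]
ee_rot: [-1.389, 0.873, -0.872]
wrist_force: [-0.5, -0.3, -2.4]
opening: 0.55
```

>>> {"fn": "step_arm", "kwargs": {
  "increments": [
    [0,1,0,0,0,0],
    [0,2,0,0,0,0],
    [0,3,0,0,0,0],
    [0,3,0,0,0,0],
    [0,3,0,0,0,0]
  ]
}}

```text
clock: 14.68
ee_pos: [0.5183, -0.1763, 0.1253]
ee_rot: [-1.389, 0.872, -0.873]
wrist_force: [0.7, 0.5, -0.6]
opening: 0.548
```

Run:
```python
from h import *
s=arm.read_state(); f=[]
for k in range(3):
    i,K,T=cam("wrist"); f.append(arm.read_state()["wrist_force"])
print(np.round(f,2),np.round(np.mean(f,0),2),np.round(s["ee_pos"],4),s["clock"])
cv2.imwrite("pics/w3.png",i)
```

```text
[[-0.04  0.43 -1.33]
 [ 0.03  0.87 -0.69]
 [ 0.11 -1.58 -0.45]] [ 0.04 -0.1  -0.82] [ 0.5183 -0.1763  0.1253] 14.675
```

View pics/w3.png

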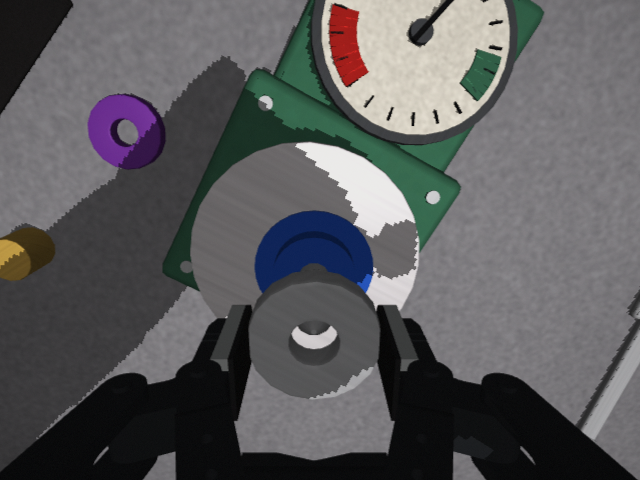

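The view shows the spindle tip inside the far part of the bore at (314,330). The pointer is still at about 0.2 rad, so there's no load yet. I'll keep lowering slowly.

>>> {"fn": "step_arm", "kwargs": {
  "increments": [
    [0,1,0,0,0,0],
    [0,2,0,0,0,0],
    [0,3,0,0,0,0],
    [0,3,0,0,0,0],
    [0,3,0,0,0,0]
  ]
}}

```text
clock: 15.45
ee_pos: [0.5185, -0.1763, 0.1223]
ee_rot: [-1.388, 0.872, -0.873]
wrist_force: [0.1, 0.3, -0.5]
opening: 0.55
```

```bash
cat > feel.py <<'E'
from h import *
f=[arm.read_state()["wrist_force"]]
for k in range(5):
    i,K,T=cam("wrist"); f.append(arm.read_state()["wrist_force"])
s=arm.read_state(); m=np.mean(f,0); Rm=R.from_rotvec(s["ee_rot"]).as_matrix()
print("F world",m.round(2),"tool",(Rm.T@m).round(2),"sd",np.std(f,0).round(2),np.round(s["ee_pos"],4),"t",round(s["clock"],2),"open",round(s["opening"],3))
cv2.imwrite("pics/last.png",i)
# dial: dial centre from the white disc, pointer = dark pixels
E
python3 feel.py
```

```text
F world [ 0.98  0.63 -0.22] tool [-0.14  0.22  1.15] sd [0.69 0.39 0.18] [ 0.5184 -0.1763  0.1223] t 15.7 open 0.55
```

It is being pushed along tool +z (1.2 N sideways, 1.7 N up), so I'll shift that way.

>>> {"fn": "step_arm", "kwargs": {
  "increments": [
    [0,0,0.7,0,0,0],
    [0,0,1.4,0,0,0],
    [0,0,2,0,0,0],
    [0,0,2,0,0,0],
    [0,0,2,0,0,0]
  ]
}}

```text
clock: 16.32
ee_pos: [0.5198, -0.1755, 0.122]
ee_rot: [-1.389, 0.873, -0.872]
wrist_force: [-0.1, 0.2, -1.6]
opening: 0.546
```

```bash
python3 feel.py
```

```text
F world [-0.33  0.14 -1.59] tool [-0.27  1.59 -0.24] sd [0.39 0.62 0.58] [ 0.52   -0.1755  0.1222] t 16.57 open 0.55
```

>>> {"fn": "step_arm", "kwargs": {
  "increments": [
    [0,1,0,0,0,0],
    [0,2,0,0,0,0],
    [0,3,0,0,0,0],
    [0,4,0,0,0,0],
    [0,4,0,0,0,0]
  ]
}}

```text
clock: 17.2
ee_pos: [0.5199, -0.1754, 0.1181]
ee_rot: [-1.389, 0.873, -0.872]
wrist_force: [-0.5, 0.0, -1.6]
opening: 0.55
```

```bash
python3 feel.py
```

```text
F world [-0.25  0.22 -1.21] tool [-0.31  1.21 -0.13] sd [0.5  0.69 0.62] [ 0.5201 -0.1755  0.1183] t 17.45 open 0.554
```

>>> {"fn": "step_arm", "kwargs": {
  "increments": [
    [-0.2,0,0.4,0,0,0],
    [-0.2,1,0.4,0,0,0],
    [-0.2,2.5,0.4,0,0,0],
    [-0.2,4,0.4,0,0,0],
    [-0.2,5,0.4,0,0,0]
  ]
}}

```text
clock: 18.08
ee_pos: [0.5202, -0.1751, 0.113]
ee_rot: [-1.389, 0.873, -0.872]
wrist_force: [-0.8, 0.9, -1.6]
opening: 0.551
```

```bash
python3 feel.py
```

```text
F world [ 0.4   0.01 -1.57] tool [0.17 1.57 0.36] sd [0.71 0.66 0.5 ] [ 0.5203 -0.1751  0.1132] t 18.32 open 0.547
```

The collar is past the shoulder with no load. Next I'll lower along the shaft.

>>> {"fn": "step_arm", "kwargs": {
  "increments": [
    [0,2,0,0,0,0],
    [0,5,0,0,0,0],
    [0,8,0,0,0,0],
    [0,11,0,0,0,0],
    [0,12,0,0,0,0]
  ]
}}

```text
clock: 18.95
ee_pos: [0.5201, -0.175, 0.1008]
ee_rot: [-1.389, 0.873, -0.872]
wrist_force: [0.2, 0.0, -1.9]
opening: 0.552
```

```bash
python3 feel.py
```

```text
F world [-0.12  0.   -1.93] tool [-0.05  1.93 -0.1 ] sd [0.29 0.29 0.69] [ 0.5204 -0.1751  0.1013] t 19.2 open 0.55
```

>>> {"fn": "step_arm", "kwargs": {
  "increments": [
    [0,2,0,0,0,0],
    [0,4,0,0,0,0],
    [0,6,0,0,0,0],
    [0,8,0,0,0,0],
    [0,9,0,0,0,0]
  ]
}}

```text
clock: 19.82
ee_pos: [0.5202, -0.175, 0.092]
ee_rot: [-1.389, 0.873, -0.872]
wrist_force: [-0.7, -0.7, -1.1]
opening: 0.552
```

>>> {"fn": "step_arm", "kwargs": {
  "increments": [
    [0,1,0,0,0,0],
    [0,2,0,0,0,0],
    [0,3,0,0,0,0],
    [0,4,0,0,0,0],
    [0,5,0,0,0,0]
  ]
}}

```text
clock: 20.45
ee_pos: [0.5203, -0.1751, 0.0872]
ee_rot: [-1.389, 0.873, -0.873]
wrist_force: [0.4, -0.6, -0.3]
opening: 0.547
```

```bash
python3 feel.py
```

```text
F world [ 0.25 -0.75 -1.44] tool [ 0.79  1.44 -0.11] sd [0.45 0.3  0.55] [ 0.5203 -0.1751  0.0872] t 20.7 open 0.547
```

>>> {"fn": "step_arm", "kwargs": {
  "increments": [
    [0,1,0,0,0,0],
    [0,2,0,0,0,0],
    [0,3,0,0,0,0],
    [0,3,0,0,0,0],
    [0,3,0,0,0,0]
  ]
}}

```text
clock: 21.32
ee_pos: [0.5203, -0.1751, 0.0842]
ee_rot: [-1.389, 0.873, -0.873]
wrist_force: [0.1, -0.1, -1.1]
opening: 0.547
```

```bash
python3 feel.py
```

```text
F world [ 0.17 -0.31 -1.71] tool [0.35 1.71 0.02] sd [0.68 0.35 0.53] [ 0.5203 -0.1751  0.0843] t 21.57 open 0.55
```

>>> {"fn": "step_arm", "kwargs": {
  "increments": [
    [0,1,0,0,0,0],
    [0,2,0,0,0,0],
    [0,3,0,0,0,0],
    [0,3,0,0,0,0],
    [0,3,0,0,0,0]
  ]
}}

```text
clock: 22.2
ee_pos: [0.5204, -0.1751, 0.0814]
ee_rot: [-1.389, 0.872, -0.873]
wrist_force: [0.0, -0.6, 0.5]
opening: 0.55
```

```bash
python3 feel.py
```

```text
F world [-0.23 -0.05  0.04] tool [-0.05 -0.04 -0.23] sd [0.41 0.64 0.7 ] [ 0.5204 -0.1751  0.0813] t 22.45 open 0.551
```

The weight has passed to the flange (Fz -1.7 → 0.0) and there's no side load, so the collar is home. I'll release it and rise.

>>> {"fn": "step_arm", "kwargs": {
  "increments": [
    [0,0,0,0,0,0],
    [0,0,0,0,0,0],
    [0,0,0,0,0,0],
    [0,0,0,0,0,0],
    [0,0,0,0,0,0]
  ],
  "fingers": 0
}}

```text
clock: 23.08
ee_pos: [0.5203, -0.1751, 0.0812]
ee_rot: [-1.389, 0.873, -0.873]
wrist_force: [0.1, -0.0, -0.7]
opening: 1.001
```

>>> {"fn": "step_arm", "kwargs": {
  "increments": [
    [0,-10,0,0,0,0],
    [0,-30,0,0,0,0],
    [0,-55,0,0,0,0],
    [0,-80,0,0,0,0],
    [0,-95,-6,0,0,0]
  ]
}}

```text
clock: 23.7
ee_pos: [0.5157, -0.1779, 0.1782]
ee_rot: [-1.388, 0.87, -0.874]
wrist_force: [-0.3, 0.3, -0.4]
opening: 1.002
```

```bash
python3 feel.py; cp pics/last.png pics/w4.png
```

```text
F world [-0.    0.1  -0.14] tool [-0.09  0.14  0.04] sd [0.59 0.31 0.81] [ 0.5143 -0.1776  0.1754] t 23.95 open 1.0
```

View pics/w4.png

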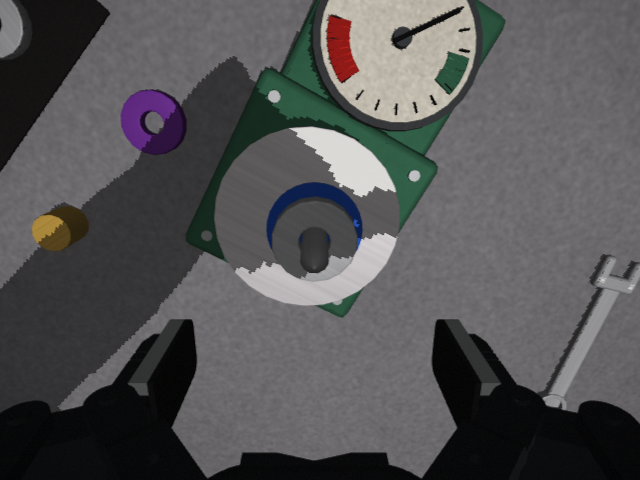

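Collar A lies flat on the flange at (313,237), and the pointer at (463,9) reads about 0.65 rad. Two more collars should give about 1.6 rad, in the green. The next collar is D, at about (0.578, 0.2165).

>>> {"fn": "step_arm", "kwargs": {
  "increments": [
    [-35,0,24,0,0,0],
    [-78,0,54,0,0,0],
    [-121,0,84,0,0,0],
    [-164,0,114,0,0,0],
    [-207,10,144,0,0,0]
  ]
}}

```text
clock: 24.58
ee_pos: [0.5549, 0.0729, 0.1655]
ee_rot: [-1.389, 0.873, -0.873]
wrist_force: [1.0, 0.3, 0.2]
opening: 0.999
```

>>> {"fn": "step_arm", "kwargs": {
  "increments": [
    [-43,15,30,0,0,0],
    [-80,30,56,0,0,0],
    [-105,45,73,0,0,0],
    [-118,55,82,0,0,0],
    [-120,60,84,0,0,0]
  ]
}}

```text
clock: 25.2
ee_pos: [0.5776, 0.216, 0.1046]
ee_rot: [-1.391, 0.873, -0.871]
wrist_force: [0.5, -0.8, -0.2]
opening: 1.001
```

Run:
```python
from h import *
i,K,T=cam("wrist"); s=arm.read_state(); p=np.array(s["ee_pos"]); Rm=R.from_rotvec(s["ee_rot"]).as_matrix()
print(round(s["clock"],2),p.round(4),np.round(s["joints"],2)); cv2.imwrite("pics/w5.png",i)
for r in rings(i,K,T,.015):
    if 30<r[2][0]<140 and r[2][1]<140: print(np.round(r[:2]),np.round(r[2]),r[3].round(4),"tool mm",(1000*Rm.T@(r[3]-p)).round(1))
```

```text
25.25 [0.5777 0.2155 0.1045] [ 0.36  0.52  0.18  1.22 -0.    3.05]
[419. 450.] [ 41. 104.] [0.4454 0.0579 0.015 ] tool mm [  84.5   90.  -187.3]
[325. 346.] [35. 42.] [0.4999 0.1693 0.015 ] tool mm [  7.8  89.7 -89.9]
[436. 346.] [57. 67.] [0.5353 0.0961 0.015 ] tool mm [ 89.2  89.7 -89.8]
[217. 335.] [57. 67.] [0.4738 0.2447 0.015 ] tool mm [-71.5  89.7 -80.7]
[313. 229.] [70. 73.] [0.577  0.2164 0.015 ] tool mm [-1.1 89.5  0. ]
```

Collar D is measured at (0.577, 0.2164), 1 mm off. I'll descend and grip it.

>>> {"fn": "step_arm", "kwargs": {
  "increments": [
    [-1,20,0,0,0,0],
    [-1,50,0,0,0,0],
    [-1,85,0,0,0,0],
    [-1,110,0,0,0,0],
    [-1,120,0,0,0,0]
  ]
}}

```text
clock: 25.88
ee_pos: [0.5772, 0.2148, -0.0149]
ee_rot: [-1.39, 0.876, -0.873]
wrist_force: [0.8, -1.4, 1.0]
opening: 0.997
```

>>> {"fn": "step_arm", "kwargs": {
  "increments": [
    [0,7,0,0,0,0],
    [0,12,0,0,0,0],
    [0,14,0,0,0,0],
    [0,15,0,0,0,0],
    [0,15,0,0,0,0]
  ]
}}

```text
clock: 26.5
ee_pos: [0.5782, 0.2169, -0.0285]
ee_rot: [-1.388, 0.872, -0.873]
wrist_force: [0.2, -0.4, -0.1]
opening: 0.998
```

>>> {"fn": "step_arm", "kwargs": {
  "increments": [
    [0,0,0,0,0,0],
    [0,0,0,0,0,0],
    [0,0,0,0,0,0],
    [0,0,0,0,0,0],
    [0,0,0,0,0,0]
  ],
  "fingers": 1
}}

```text
clock: 27.12
ee_pos: [0.5786, 0.217, -0.028]
ee_rot: [-1.387, 0.872, -0.873]
wrist_force: [-0.3, 0.6, 5.1]
opening: 0.546
```

>>> {"fn": "step_arm", "kwargs": {
  "increments": [
    [0,-5,0,0,0,0],
    [0,-20,0,0,0,0],
    [0,-50,0,0,0,0],
    [0,-90,0,0,0,0],
    [30,-130,-20,0,0,0]
  ]
}}

```text
clock: 27.75
ee_pos: [0.5732, 0.1826, 0.1027]
ee_rot: [-1.389, 0.869, -0.87]
wrist_force: [0.5, -0.4, -1.2]
opening: 0.549
```

>>> {"fn": "step_arm", "kwargs": {
  "increments": [
    [43,-25,-29,0,0,0],
    [86,-45,-58,0,0,0],
    [129,-58,-87,0,0,0],
    [172,-58,-116,0,0,0],
    [215,-58,-145,0,0,0]
  ]
}}

```text
clock: 28.38
ee_pos: [0.5353, -0.0772, 0.1603]
ee_rot: [-1.388, 0.871, -0.873]
wrist_force: [1.0, 0.3, -2.5]
opening: 0.546
```

>>> {"fn": "step_arm", "kwargs": {
  "increments": [
    [40,0,-27,0,0,0],
    [64,0,-44,0,0,0],
    [78,0,-53,0,0,0],
    [83,0,-57,0,0,0],
    [83,0,-57,0,0,0]
  ]
}}

```text
clock: 29.0
ee_pos: [0.5204, -0.1746, 0.1592]
ee_rot: [-1.388, 0.872, -0.872]
wrist_force: [0.8, 0.7, -1.5]
opening: 0.547
```

```bash
python3 feel.py
python3 - <<'E'
import cv2,numpy as np
a=cv2.imread("pics/v1.png")[250:420,230:400]; b=cv2.imread("pics/last.png")[250:420,230:400]
cv2.imwrite("pics/cmp.png",np.hstack([cv2.resize(x,None,fx=2.3,fy=2.3) for x in(a,b)]))
# row profile along the collar's middle column and column profile
for n in("v1","last"):
    g=cv2.cvtColor(cv2.imread(f"pics/{n}.png"),6); print(n,[int(x) for x in g[262:410:2,314]])
E
```

```text
F world [ 0.05  0.16 -1.39] tool [-0.12  1.39  0.11] sd [0.42 0.81 0.33] [ 0.5205 -0.1742  0.1592] t 29.25 open 0.545
v1 [115, 112, 114, 122, 56, 50, 50, 52, 53, 58, 84, 84, 78, 79, 77, 76, 75, 76, 78, 80, 79, 79, 78, 77, 76, 77, 78, 78, 75, 85, 109, 111, 117, 118, 114, 114, 120, 122, 119, 118, 119, 123, 116, 118, 49, 50, 53, 52, 52, 53, 55, 60, 82, 83, 80, 78, 76, 77, 78, 77, 76, 76, 75, 78, 77, 76, 76, 76, 144, 113, 116, 119, 115, 116]
last [58, 59, 59, 56, 55, 58, 58, 60, 64, 86, 91, 84, 84, 86, 86, 85, 84, 84, 85, 85, 85, 84, 84, 84, 84, 84, 85, 82, 191, 198, 194, 193, 199, 128, 128, 127, 122, 119, 117, 118, 120, 116, 60, 55, 55, 55, 57, 58, 57, 60, 76, 87, 82, 83, 84, 82, 81, 81, 81, 81, 81, 83, 83, 80, 79, 79, 154, 127, 125, 125, 125, 123, 121, 117]
```

View pics/cmp.png

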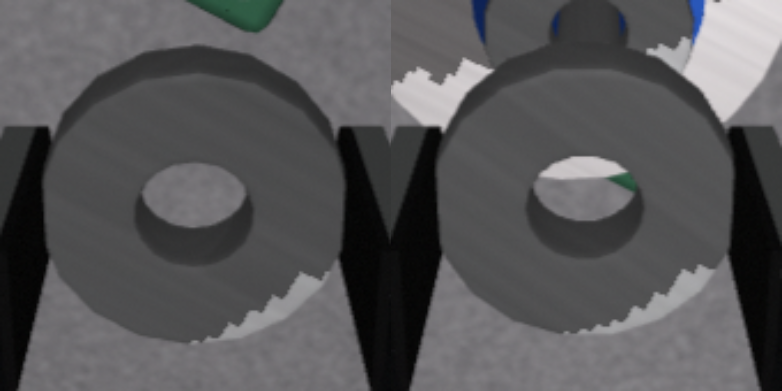

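Collar D sits in the hand as the first did (rows differ by 3 px, explained by its sitting 1.7 mm lower in the grip). I'll lower it on the same axis; contact is expected near TCP z 0.095.

>>> {"fn": "step_arm", "kwargs": {
  "increments": [
    [0.8,3,-0.4,0,0,0],
    [0.8,10,-0.4,0,0,0],
    [0.8,16,-0.4,0,0,0],
    [0.8,20,-0.4,0,0,0],
    [0.8,21,-0.4,0,0,0]
  ]
}}

```text
clock: 29.88
ee_pos: [0.52, -0.1759, 0.1377]
ee_rot: [-1.389, 0.873, -0.872]
wrist_force: [0.4, -0.3, -2.5]
opening: 0.551
```

>>> {"fn": "step_arm", "kwargs": {
  "increments": [
    [0,2,0,0,0,0],
    [0,4,0,0,0,0],
    [0,6,0,0,0,0],
    [0,8,0,0,0,0],
    [0,8,0,0,0,0]
  ]
}}

```text
clock: 30.5
ee_pos: [0.5202, -0.1759, 0.13]
ee_rot: [-1.389, 0.873, -0.872]
wrist_force: [-0.2, -0.2, -1.7]
opening: 0.549
```

>>> {"fn": "step_arm", "kwargs": {
  "increments": [
    [0,1,0,0,0,0],
    [0,2,0,0,0,0],
    [0,3,0,0,0,0],
    [0,4,0,0,0,0],
    [0,4,0,0,0,0]
  ]
}}

```text
clock: 31.12
ee_pos: [0.5202, -0.1759, 0.1261]
ee_rot: [-1.389, 0.873, -0.872]
wrist_force: [0.1, 0.6, -1.7]
opening: 0.543
```

```bash
python3 feel.py
```

```text
F world [ 0.05  0.03 -1.6 ] tool [-0.    1.6   0.06] sd [0.22 0.37 0.36] [ 0.5203 -0.176   0.1263] t 31.38 open 0.55
```

>>> {"fn": "step_arm", "kwargs": {
  "increments": [
    [-0.6,0.5,0.3,0,0,0],
    [-0.6,2,0.3,0,0,0],
    [-0.6,3.5,0.3,0,0,0],
    [-0.6,5,0.3,0,0,0],
    [-0.6,5,0.3,0,0,0]
  ]
}}

```text
clock: 32.0
ee_pos: [0.5202, -0.1753, 0.121]
ee_rot: [-1.389, 0.873, -0.872]
wrist_force: [-1.2, -0.4, -1.5]
opening: 0.55
```

>>> {"fn": "step_arm", "kwargs": {
  "increments": [
    [0,1,0,0,0,0],
    [0,2,0,0,0,0],
    [0,3,0,0,0,0],
    [0,4,0,0,0,0],
    [0,4,0,0,0,0]
  ]
}}

```text
clock: 32.62
ee_pos: [0.5202, -0.1753, 0.1171]
ee_rot: [-1.389, 0.873, -0.872]
wrist_force: [0.4, -0.4, -1.4]
opening: 0.552
```

```bash
python3 feel.py
```

```text
F world [-0.2   0.18 -1.75] tool [-0.25  1.75 -0.1 ] sd [0.66 0.35 0.61] [ 0.5203 -0.1753  0.1173] t 32.88 open 0.549
```

There's no load past the shoulder, so I'll continue.

>>> {"fn": "step_arm", "kwargs": {
  "increments": [
    [0,2,0,0,0,0],
    [0,5,0,0,0,0],
    [0,8,0,0,0,0],
    [0,11,0,0,0,0],
    [0,12,0,0,0,0]
  ]
}}

```text
clock: 33.5
ee_pos: [0.5201, -0.1752, 0.1048]
ee_rot: [-1.389, 0.873, -0.872]
wrist_force: [-0.1, 0.3, -2.4]
opening: 0.55
```

>>> {"fn": "step_arm", "kwargs": {
  "increments": [
    [0,2,0,0,0,0],
    [0,4,0,0,0,0],
    [0,6,0,0,0,0],
    [0,7,0,0,0,0],
    [0,7,0,0,0,0]
  ]
}}

```text
clock: 34.12
ee_pos: [0.5202, -0.1753, 0.0981]
ee_rot: [-1.389, 0.873, -0.872]
wrist_force: [-0.9, 0.3, -1.6]
opening: 0.546
```

```bash
python3 feel.py
```

```text
F world [-0.09  0.18 -1.74] tool [-0.2   1.74 -0.01] sd [0.67 0.55 0.42] [ 0.5203 -0.1753  0.0983] t 34.38 open 0.544
```

>>> {"fn": "step_arm", "kwargs": {
  "increments": [
    [0,1,0,0,0,0],
    [0,2,0,0,0,0],
    [0,3,0,0,0,0],
    [0,4,0,0,0,0],
    [0,4.5,0,0,0,0]
  ]
}}

```text
clock: 35.0
ee_pos: [0.5203, -0.1753, 0.0937]
ee_rot: [-1.389, 0.873, -0.873]
wrist_force: [-0.5, -0.4, -0.9]
opening: 0.55
```

```bash
python3 feel.py
```

```text
F world [-0.36 -0.01 -0.49] tool [-0.15  0.49 -0.33] sd [0.49 0.52 0.34] [ 0.5203 -0.1753  0.0938] t 35.25 open 0.547
```

>>> {"fn": "step_arm", "kwargs": {
  "increments": [
    [0,0.5,0,0,0,0],
    [0,1,0,0,0,0],
    [0,1.2,0,0,0,0],
    [0,1.2,0,0,0,0],
    [0,1.2,0,0,0,0]
  ]
}}

```text
clock: 35.88
ee_pos: [0.5203, -0.1753, 0.0925]
ee_rot: [-1.389, 0.873, -0.873]
wrist_force: [-0.4, 0.1, 0.7]
opening: 0.545
```

```bash
python3 feel.py
```

```text
F world [-0.84  0.05  0.34] tool [-0.41 -0.34 -0.74] sd [0.46 0.46 0.48] [ 0.5203 -0.1753  0.0925] t 36.12 open 0.547
```

Second collar is home (full weight off the wrist). I'll release it, rise, and go to collar C at (0.5353, 0.0958) with the jaws a little narrower because of the nut.

>>> {"fn": "step_arm", "kwargs": {
  "increments": [
    [0,0,0,0,0,0],
    [0,0,0,0,0,0],
    [0,0,0,0,0,0],
    [0,0,0,0,0,0],
    [0,0,0,0,0,0]
  ],
  "fingers": 0.15
}}

```text
clock: 36.75
ee_pos: [0.5203, -0.1753, 0.0925]
ee_rot: [-1.389, 0.873, -0.873]
wrist_force: [-0.3, -0.7, -0.5]
opening: 0.854
```

>>> {"fn": "step_arm", "kwargs": {
  "increments": [
    [0,-10,0,0,0,0],
    [0,-30,0,0,0,0],
    [0,-58,0,0,0,0],
    [0,-82,0,0,0,0],
    [-15,-88,8,0,0,0]
  ]
}}

```text
clock: 37.38
ee_pos: [0.5223, -0.1589, 0.1829]
ee_rot: [-1.387, 0.87, -0.877]
wrist_force: [0.2, 0.5, -1.3]
opening: 0.851
```

```bash
python3 -c "
from h import *
i,K,T=cam('wrist'); cv2.imwrite('pics/w6.png',i)"
```

>>> {"fn": "step_arm", "kwargs": {
  "increments": [
    [-40,0,22,0,0,0],
    [-85,0,47,0,0,0],
    [-130,5,72,0,0,0],
    [-170,20,94,0,0,0],
    [-200,40,110,0,0,0]
  ]
}}

```text
clock: 38.05
ee_pos: [0.5327, 0.0723, 0.1395]
ee_rot: [-1.389, 0.871, -0.87]
wrist_force: [0.5, 0.4, -0.1]
opening: 0.848
```

>>> {"fn": "step_arm", "kwargs": {
  "increments": [
    [-15,20,8,0,0,0],
    [-21,35,12,0,0,0],
    [-23,40,13,0,0,0],
    [-23,40,13,0,0,0],
    [-23,40,13,0,0,0]
  ]
}}

```text
clock: 38.67
ee_pos: [0.5357, 0.0953, 0.1013]
ee_rot: [-1.387, 0.872, -0.874]
wrist_force: [0.9, 0.2, -0.3]
opening: 0.851
```

Run:
```python
from h import *
i,K,T=cam("wrist"); s=arm.read_state(); p=np.array(s["ee_pos"]); Rm=R.from_rotvec(s["ee_rot"]).as_matrix()
print(round(s["clock"],2),p.round(4),np.round(s["joints"],2),s["opening"]); cv2.imwrite("pics/w7.png",i)
for r in rings(i,K,T,.015):
    if 30<r[2][0]<140 and r[2][1]<140: print(np.round(r[:2]),np.round(r[2]),r[3].round(4),"tool mm",(1000*Rm.T@(r[3]-p)).round(1))
```

```text
38.73 [0.5358 0.0954 0.1014] [ 0.18  0.39 -0.05  1.13 -0.    2.87] 0.8487437894168031
[189. 230.] [42. 47.] [0.5004 0.1703 0.015 ] tool mm [-83.   86.3   0.4]
[314. 231.] [72. 74.] [0.5354 0.0954 0.015 ] tool mm [-0.2 86.4 -0.5]
[ 68. 218.] [68. 82.] [0.4739 0.2445 0.015 ] tool mm [-161.2   86.3    8.7]
```

View pics/w6.png

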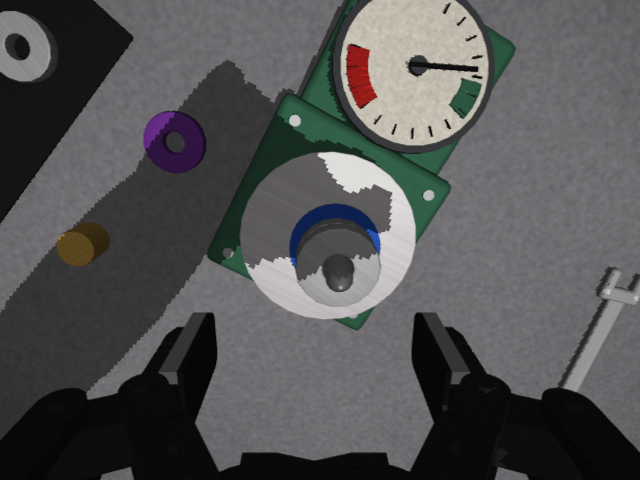

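Two collars are stacked at (338,265), and the pointer at (478,69) is just short of the green zone, so a third is needed. I'm centred on collar C within 0.5 mm and will grip it.

>>> {"fn": "step_arm", "kwargs": {
  "increments": [
    [0,20,0,0,0,0],
    [0,50,0,0,0,0],
    [0,85,0,0,0,0],
    [0,108,0,0,0,0],
    [0,116,0,0,0,0]
  ]
}}

```text
clock: 39.35
ee_pos: [0.5344, 0.0953, -0.0164]
ee_rot: [-1.39, 0.874, -0.872]
wrist_force: [-0.1, 1.4, 0.3]
opening: 0.85
```

>>> {"fn": "step_arm", "kwargs": {
  "increments": [
    [0,7,0,0,0,0],
    [0,11,0,0,0,0],
    [0,13.5,0,0,0,0],
    [0,13.5,0,0,0,0],
    [0,13.5,0,0,0,0]
  ]
}}

```text
clock: 39.98
ee_pos: [0.5353, 0.096, -0.0286]
ee_rot: [-1.388, 0.872, -0.873]
wrist_force: [0.4, 0.1, 0.0]
opening: 0.85
```

>>> {"fn": "step_arm", "kwargs": {
  "increments": [
    [0,0,0,0,0,0],
    [0,0,0,0,0,0],
    [0,0,0,0,0,0],
    [0,0,0,0,0,0],
    [0,0,0,0,0,0]
  ],
  "fingers": 1
}}

```text
clock: 40.6
ee_pos: [0.5354, 0.0959, -0.028]
ee_rot: [-1.388, 0.872, -0.873]
wrist_force: [-1.9, -0.6, 5.7]
opening: 0.554
```

>>> {"fn": "step_arm", "kwargs": {
  "increments": [
    [0,-5,0,0,0,0],
    [0,-20,0,0,0,0],
    [0,-50,0,0,0,0],
    [0,-90,0,0,0,0],
    [15,-130,-8,0,0,0]
  ]
}}

```text
clock: 41.22
ee_pos: [0.5343, 0.0796, 0.1029]
ee_rot: [-1.389, 0.871, -0.871]
wrist_force: [0.2, 0.2, -1.4]
opening: 0.554
```

>>> {"fn": "step_arm", "kwargs": {
  "increments": [
    [40,-30,-22,0,0,0],
    [85,-52,-47,0,0,0],
    [130,-58,-72,0,0,0],
    [170,-58,-94,0,0,0],
    [198,-58,-109,0,0,0]
  ]
}}

```text
clock: 41.85
ee_pos: [0.5217, -0.1488, 0.1601]
ee_rot: [-1.388, 0.873, -0.875]
wrist_force: [0.5, -0.2, -1.2]
opening: 0.553
```

>>> {"fn": "step_arm", "kwargs": {
  "increments": [
    [16,0,-9,0,0,0],
    [23,0,-13,0,0,0],
    [25,0,-14,0,0,0],
    [25,0,-14,0,0,0],
    [25,0,-14,0,0,0]
  ]
}}

```text
clock: 42.48
ee_pos: [0.5204, -0.1744, 0.159]
ee_rot: [-1.389, 0.872, -0.871]
wrist_force: [0.2, -0.0, -1.8]
opening: 0.558
```

```bash
python3 feel.py; cp pics/last.png pics/w8.png
python3 - <<'E'
import cv2,numpy as np
g=cv2.cvtColor(cv2.imread("pics/w8.png"),6); print([int(x) for x in g[262:410:2,314]]); print([int(x) for x in g[335,280:350:2]])
E
```

```text
F world [ 0.2  -0.28 -1.48] tool [0.34 1.48 0.06] sd [0.36 0.32 0.43] [ 0.5204 -0.175   0.159 ] t 42.73 open 0.555
[59, 61, 53, 54, 56, 57, 59, 63, 90, 89, 84, 85, 83, 84, 85, 85, 85, 84, 82, 83, 83, 84, 85, 82, 83, 83, 79, 192, 199, 195, 195, 165, 119, 126, 126, 124, 118, 119, 117, 118, 118, 61, 53, 54, 57, 57, 54, 55, 58, 74, 85, 83, 81, 82, 79, 81, 83, 84, 84, 84, 82, 81, 81, 82, 83, 80, 126, 127, 129, 126, 125, 125, 123, 119]
[85, 85, 85, 83, 73, 46, 45, 73, 120, 120, 118, 120, 123, 123, 123, 124, 123, 117, 116, 121, 120, 119, 123, 129, 127, 126, 119, 57, 46, 44, 75, 82, 83, 83, 83]
```

>>> {"fn": "step_arm", "kwargs": {
  "increments": [
    [0,3,-0.5,0,0,0],
    [0,10,-0.5,0,0,0],
    [0,16,-0.5,0,0,0],
    [0,20,-0.5,0,0,0],
    [0,21,-0.5,0,0,0]
  ]
}}

```text
clock: 43.35
ee_pos: [0.5195, -0.1755, 0.1375]
ee_rot: [-1.389, 0.873, -0.872]
wrist_force: [0.1, 0.8, -1.0]
opening: 0.553
```

>>> {"fn": "step_arm", "kwargs": {
  "increments": [
    [0,2,0,0,0,0],
    [0,4,0,0,0,0],
    [0,6,0,0,0,0],
    [0,8,0,0,0,0],
    [0,8,0,0,0,0]
  ]
}}

```text
clock: 43.98
ee_pos: [0.5197, -0.1755, 0.1298]
ee_rot: [-1.389, 0.873, -0.872]
wrist_force: [0.3, -1.0, -2.1]
opening: 0.55
```

>>> {"fn": "step_arm", "kwargs": {
  "increments": [
    [0,1,0,0,0,0],
    [0,2,0,0,0,0],
    [0,3,0,0,0,0],
    [0,4,0,0,0,0],
    [0,4,0,0,0,0]
  ]
}}

```text
clock: 44.6
ee_pos: [0.5197, -0.1755, 0.1259]
ee_rot: [-1.389, 0.873, -0.872]
wrist_force: [0.9, -1.8, -1.6]
opening: 0.551
```

```bash
python3 feel.py
```

```text
F world [ 0.07 -0.65 -1.52] tool [ 0.61  1.52 -0.22] sd [0.76 0.62 0.45] [ 0.5199 -0.1755  0.1261] t 44.85 open 0.554
```

>>> {"fn": "step_arm", "kwargs": {
  "increments": [
    [-0.2,1,0,0,0,0],
    [-0.2,2,0.1,0,0,0],
    [-0.2,3,0.1,0,0,0],
    [-0.2,4,0.1,0,0,0],
    [-0.2,4,0.1,0,0,0]
  ]
}}

```text
clock: 45.48
ee_pos: [0.5197, -0.1753, 0.1219]
ee_rot: [-1.389, 0.873, -0.872]
wrist_force: [0.2, 0.3, -0.9]
opening: 0.556
```

>>> {"fn": "step_arm", "kwargs": {
  "increments": [
    [0,1,0,0,0,0],
    [0,2,0,0,0,0],
    [0,3,0,0,0,0],
    [0,4,0,0,0,0],
    [0,4,0,0,0,0]
  ]
}}

```text
clock: 46.1
ee_pos: [0.5198, -0.1753, 0.1179]
ee_rot: [-1.389, 0.873, -0.872]
wrist_force: [-0.2, 0.9, -0.7]
opening: 0.55
```

```bash
python3 feel.py
```

```text
F world [-0.29  0.31 -1.58] tool [-0.41  1.58 -0.13] sd [0.27 0.42 0.55] [ 0.5199 -0.1753  0.1181] t 46.35 open 0.553
```

No load so far. I'll go on towards the expected contact near 0.105.

>>> {"fn": "step_arm", "kwargs": {
  "increments": [
    [0,2,0,0,0,0],
    [0,4,0,0,0,0],
    [0,6,0,0,0,0],
    [0,8,0,0,0,0],
    [0,9,0,0,0,0]
  ]
}}

```text
clock: 46.98
ee_pos: [0.5197, -0.1753, 0.1088]
ee_rot: [-1.389, 0.873, -0.872]
wrist_force: [-0.2, 0.1, -1.3]
opening: 0.552
```

>>> {"fn": "step_arm", "kwargs": {
  "increments": [
    [0,1,0,0,0,0],
    [0,2,0,0,0,0],
    [0,3,0,0,0,0],
    [0,4,0,0,0,0],
    [0,4,0,0,0,0]
  ]
}}

```text
clock: 47.6
ee_pos: [0.5198, -0.1753, 0.1049]
ee_rot: [-1.389, 0.873, -0.872]
wrist_force: [-0.5, 0.1, -2.0]
opening: 0.552
```

```bash
python3 feel.py
```

```text
F world [ 0.05 -0.04 -1.61] tool [0.05 1.61 0.03] sd [0.38 0.24 0.29] [ 0.5199 -0.1753  0.105 ] t 47.85 open 0.553
```

>>> {"fn": "step_arm", "kwargs": {
  "increments": [
    [0,0.7,0,0,0,0],
    [0,1.4,0,0,0,0],
    [0,2,0,0,0,0],
    [0,2.5,0,0,0,0],
    [0,2.5,0,0,0,0]
  ]
}}

```text
clock: 48.48
ee_pos: [0.5199, -0.1753, 0.1026]
ee_rot: [-1.389, 0.872, -0.873]
wrist_force: [0.1, 0.0, -0.1]
opening: 0.553
```

```bash
python3 feel.py
```

```text
F world [-0.12 -0.15 -0.03] tool [ 0.08  0.03 -0.18] sd [0.46 0.41 0.4 ] [ 0.5199 -0.1754  0.1026] t 48.73 open 0.549
```

The weight has fully transferred at the expected height. I'll release, rise and look.

>>> {"fn": "step_arm", "kwargs": {
  "increments": [
    [0,0,0,0,0,0],
    [0,0,0,0,0,0],
    [0,0,0,0,0,0],
    [0,0,0,0,0,0],
    [0,0,0,0,0,0]
  ],
  "fingers": 0
}}

```text
clock: 49.35
ee_pos: [0.5198, -0.1753, 0.1025]
ee_rot: [-1.389, 0.873, -0.873]
wrist_force: [0.8, -0.6, -0.5]
opening: 1.004
```

>>> {"fn": "step_arm", "kwargs": {
  "increments": [
    [0,-10,0,0,0,0],
    [0,-30,0,0,0,0],
    [0,-55,0,0,0,0],
    [0,-75,-3,0,0,0],
    [0,-80,-6,0,0,0]
  ]
}}

```text
clock: 49.98
ee_pos: [0.5155, -0.1783, 0.1847]
ee_rot: [-1.388, 0.869, -0.876]
wrist_force: [-0.7, 0.2, -0.1]
opening: 0.997
```

>>> {"fn": "step_arm", "kwargs": {
  "increments": [
    [0,0,0,0,0,0],
    [0,0,0,0,0,0],
    [0,0,0,0,0,0],
    [0,0,0,0,0,0],
    [0,0,0,0,0,0]
  ]
}}

```text
clock: 50.6
ee_pos: [0.5144, -0.1778, 0.1822]
ee_rot: [-1.389, 0.873, -0.872]
wrist_force: [-0.2, -1.1, 0.0]
opening: 1.002
```

```bash
python3 feel.py; cp pics/last.png pics/w9.png
```

```text
F world [-0.   -0.11 -0.1 ] tool [ 0.1   0.1  -0.05] sd [0.15 0.52 0.66] [ 0.5145 -0.1779  0.1825] t 50.85 open 1.002
```

View pics/w9.png

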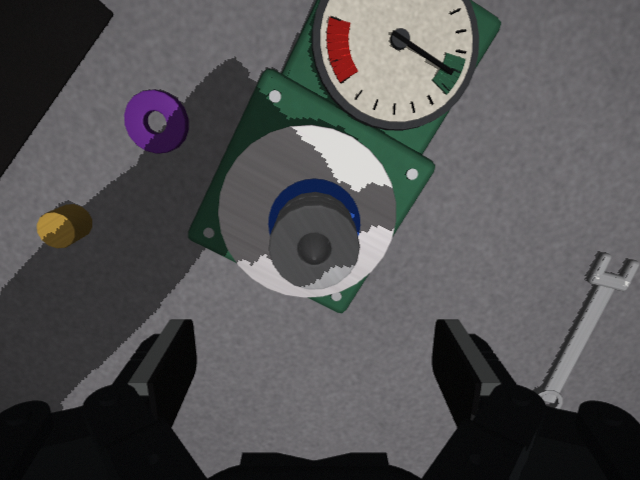

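The stack of three is level on the spindle at (314,245), and the pointer at (450,71) stands in the middle of the green zone. The arm is clear and still, so I'm handing in.

```bash
python3 -c "
from bench import arm
print(arm.close_job(), arm.read_state()['clock'])"
```

```text
the job is handed in; nothing more can be done
the job is handed in; nothing more can be done
```

The job is handed in. Three grey collars are on the spindle, and in the last picture the pointer stood in the middle of the green zone, about 1.6 rad by my estimate. No verdict was reported.

- **Placing:** each collar was lowered until the wrist force showed its weight had passed to the stack, and only then released. I found the spindle about 2 mm from my first estimate by a light touch on its cone. All readings while placing stayed near 2 N, below the 5 N limit.
- **Last checks:** the stack looked level, the gripper was clear with about 0 N on the wrist, and the run took about 51 s. The fourth collar was not touched, and I saw no bystander moved. I took no full picture of the bench at the end.
- **What disagreed:** the real fingertips lie about 32 mm behind the stated TCP. The first grip therefore closed above the collar, and I found the true tip height by pressing the shut fingers on that collar's top, up to about 26 N. It was still on the mat then, and I placed it normally afterwards.
- **Pan centre:** my image estimate of the pan's centre put the spindle about 10 mm off it, against the stated 6 mm. The judged limit is also 10 mm. I did not resolve this and took it as edge-fit error.

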